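# Put the dried grinder parts back on their stand in reverse order

## Task

The four grinder parts on the steel drying rack stand in the order in which they came off; move them to the wooden stand in the reverse order, so that the part at the left end of the rack, seen from the robot, ends in the recess at the right end of the stand, the next one beside it, and so on. Seat each part upright in its own recess, without tipping any over on the way.

Things in the scene. Friction and masses are not known exactly. Their poses are not given: they have to be found in the camera images.
- funnel: Steel dosing funnel, an open-ended ring 46 mm tall: narrow skirt 48 mm across at the bottom (lowest 12 mm), widening to a straight collar 58 mm across from 22 mm up to the top. Loose, upright, 0.11 kg. Origin: centre of its bottom; z up. Grip the collar from outside.
- cap: Grey silicone bellows cap, stiff enough to be handled as solid: ribbed body 52 mm across and 40 mm tall with a round knob on top, 28 mm across, from 40 to 62 mm above the bottom. Loose, upright, 0.08 kg. Origin: centre of its bottom; z up. Grip the knob.
- tamper: Tamper, 86 mm tall: steel foot disc 52 mm across and 24 mm tall, thin neck, dark wooden handle 32 mm across between 46 and 78 mm above the bottom. Loose, upright, 0.32 kg. Origin: centre of its bottom; z up. Grip the handle.
- cup: Aluminium dosing cup, plain, open at the top, 54 mm across (52 at the bottom) and 64 mm tall, wall 2.5 mm. Loose, upright, 0.12 kg. Origin: centre of its bottom; z up. Grip it across its outside.
- drying_rack: Low dark steel drying rack, 100 mm (x) by 330 mm (y), top 12 mm above the counter. Fixed during a run; it stands to the robot's left or right, turned up to 0.25 rad. Origin: centre of its underside; its y axis runs along the row towards the robot's left. Its four places lie at y = +120, +40, -40 and -120 mm, x = 0, each with a cork pad and one part on it.
- stand: Wooden stand, 100 mm (x) by 340 mm (y) by 20 mm tall, with a row of four alike round recesses, empty at the start, 73 mm across and 6 mm deep (recess floor 14 mm above the underside). Fixed during a run; it stands on the side opposite to the drying rack, turned up to 0.25 rad. Origin: centre of its underside; its y axis runs along the row towards the robot's left. Recess centres at y = +120, +40, -40 and -120 mm, x = 0.
- pad_funnel: Round cork pad, 70 mm across. Fixed, never moves. Its origin is the centre of its underside, on the rack's top; it is 6 mm thick and lies at one of the rack's four places, its axes along the rack's. At the start the funnel stands on it, within 5 mm of its centre.
- pad_cap: Cross-shaped cork pad, 70 mm across its arms. Fixed, never moves. Its origin is the centre of its underside, on the rack's top; it is 6 mm thick and lies at one of the rack's four places, its axes along the rack's. At the start the bellows cap stands on it, within 5 mm of its centre.
- pad_tamper: Square cork pad, 66 mm wide. Fixed, never moves. Its origin is the centre of its underside, on the rack's top; it is 6 mm thick and lies at one of the rack's four places, its axes along the rack's. At the start the tamper stands on it, within 5 mm of its centre.
- pad_cup: Six-sided cork pad, 66 mm across its flats. Fixed, never moves. Its origin is the centre of its underside, on the rack's top; it is 6 mm thick and lies at one of the rack's four places, its axes along the rack's. At the start the dosing cup stands on it, within 5 mm of its centre.
There are look-alikes about, which are no part of the job. What is shaped like the cup but yellow is not meant. What is shaped like the tamper but orange is not meant.

How it is judged:
By the outcome, as a careful person would: the job done as asked, in the order asked, and still so for the second after the job is handed in, with the robot touching nothing.
It also fails if it takes over 112 s, if anything falls off the work surface, if the arm or the gripper's body presses on something with over 40 N, if the wrist force passes 120 N, or if a joint passes its speed limit or range.

## Robot

A 6-joint arm with a two-finger parallel gripper is mounted at the origin on the work surface. World frame = base frame: x ahead of the robot, y to its left, z up, the work surface at z = 0. Lengths are in mm, angles in rad, forces in N, time in s.
With the tool pointing down it reaches from about 300 to 775 mm from the base axis. Payload 14.6 kg.
Tool frame: the origin (TCP) lies at the very end of the fingers, on their centre line; the grasp point (between the pads) lies 19 mm behind it; z points along the fingers, y is the direction in which the jaws open and shut (so a half turn about z gives the same grasp; the last joint's range is limited). The gripper opens to 94 mm and grips with 3 to 60 N. Pads are 16 mm wide; open, the fingers measure 119 mm over their backs; the gripper's body (75 mm by 177 mm) begins 78 mm behind the grasp point.
Start: joints at [-1.21, 0.3, 1.521, -0, 1.321, -0.067], TCP at [228.171, -500.427, 205.446] pointing down, gripper open.
Joint ranges: [-3.03, 3.03], [-0.79, 2.21], [0.23, 2.52], [-1.04, 4.18], [0, 3.07], [-2.55, 2.55]. Speed limits (rad/s): [2.22, 2.22, 2.57, 3.14, 3.14, 3.14].

## Interface

Orientations are given as a unit quaternion [w, x, y, z].
In Python, from plant import observe, read_camera, get_calibration, job_done gives the robot as it stands.
- The arm moves only by the tool drive_tool, never from a script. Its argument "steps" is one flat list of numbers, 4 for each row, row after row: the shift along the tool's x, y, z in m, then the turn about the tool's z in degrees. In form: [dx, dy, dz, spin, dx, dy, dz, spin, ...]. A call has exactly 5 rows; each row shifts and turns the commanded pose from where the row before left it, along the tool's axes as they then stand; what a row does not reach is not made up. A row lasts 1/12 s, in which the tool goes at most 41.7 mm and 7.16 degrees, less where a joint would pass 70% of its speed; a pose out of reach is approached as far as the arm can. A call is refused whole if a number of a shift passes 0.0417 or a number of a turn 7.16, either way. A call with a gripper value outside its range is refused whole. "fingers" is the opening, from 0 (shut) to 1 (fully open), set as the call begins (left out, the last holds). The fingers move at their own pace and stop on an object; "squeeze" is the grip in N (left out, the last holds). Time passes only in rows, so rows that do not move let the fingers close, or fill a call up. It gives the time, the measured TCP pose, the force and the opening at its end, in the units of the state.
- observe(): the state, without advancing time (a new reading comes with each control period).
- read_camera(name): name is "scene" or "top" or "wrist"; returns (picture, depth): 420x560x3 uint8, red, green, blue; 420x560 float32, mm along the optical axis (not along the pixel's ray), 0 where there is no reading.
- get_calibration(name): a dict with "K" (3x3 intrinsics, pixels), "k1" (the pictures are not rectified: a ray, as slopes to the right and down, at radius r is drawn at 1 + k1 r^2 times it, then the intrinsics apply), "rvec" (rotation vector, rad) and "tvec" (3), from world to camera coordinates, as OpenCV has them; the wrist camera has in their place "tool_from_camera" (4x4, takes a point from camera to tool coordinates, whose origin is the TCP and whose axes are the flange's). Camera axes: x right, y down, z forward; pixel columns grow to the right and rows downward; lengths in mm; the calibration is good to about 2 mm. A picture is of the moment at which its call begins: read the wrist's pose just before it. get_calibration takes no time and is no camera call.
- job_done(): hands the job in, once; it reports no verdict.
The state is a dict: "time": time; "joints": joint angles; "qd": joint speeds; "tau": joint torques, N m; "position": TCP position; "ee_rot": TCP orientation; "contact_force": force on the tool from outside, world axes, zero at the start; "moment": the same for the moment, N m; "width": finger opening in mm.
Only numpy, scipy, OpenCV 4.12 (cv2) and the standard library are available. Lean on these libraries where they do the work, as an engineer would, in place of code of your own. Each camera call takes 0.05 s, during which the arm holds its last target.

## Working session

There is one attempt and no reset: what is moved stays moved. The work goes in short steps, Python scripts to look and compute and a tool call to move; the robot and the scene stay as the last step left them, time stands still between calls to the robot, and variables do not carry over. Pictures are saved under pics/ and viewed, and the job is handed in when it is done.

Besides the shell and the picture viewer there is one more tool, called in YAML: its name, and indented under it one key for each argument. drive_tool: Moves the arm, as the interface text tells. Its arguments: {"type":"object","properties":{"steps":{"type":"array","items":{"type":"number"}},"fingers":{"type":"number"},"squeeze":{"type":"number"}},"required":["steps"]}

```bash
mkdir -p pics; ls
cat > h.py <<'E'
import numpy as np, cv2
from plant import observe, read_camera, get_calibration, job_done
def cam(name):
    c=get_calibration(name);K=np.array(c['K'],float);k1=c['k1']
    R,_=cv2.Rodrigues(np.array(c['rvec'],float));t=np.array(c['tvec'],float).ravel()
    return K,k1,R,t
def ray(name,uv):
    K,k1,R,t=cam(name)
    n=cv2.undistortPoints(np.array(uv,float).reshape(-1,1,2),K,np.array([k1,0,0,0,0.])).reshape(-1,2)
    d=np.c_[n,np.ones(len(n))]@R
    return -R.T@t,d
def onplane(name,uv,z):
    o,d=ray(name,uv); s=(z-o[2])/d[:,2]; return o+d*s[:,None]
def proj(name,P):
    K,k1,R,t=cam(name); return cv2.projectPoints(np.array(P,float).reshape(-1,1,3),cv2.Rodrigues(R)[0],t,K,np.array([k1,0,0,0,0.]))[0].reshape(-1,2)
def cloud(name,depth):
    K,k1,R,t=cam(name); h,w=depth.shape
    u,v=np.meshgrid(np.arange(w),np.arange(h))
    n=cv2.undistortPoints(np.stack([u,v],-1).reshape(-1,1,2).astype(float),K,np.array([k1,0,0,0,0.])).reshape(-1,2)
    pc=np.c_[n,np.ones(len(n))]*depth.reshape(-1,1)
    return ((pc-t)@R).reshape(h,w,3)
E
python3 - <<'E'
from h import *
print(observe())
for n in ['scene','top']:
    p,d=read_camera(n); cv2.imwrite(f'pics/{n}0.png',p[:,:,::-1]); np.savez(f'{n}0.npz',p=p,d=d); print(n,get_calibration(n))
print(get_calibration('wrist'))
E
```

```text
pics
{'time': 0.0, 'joints': array([-1.20960489e+00,  3.00471790e-01,  1.52161246e+00,  1.50795160e-05,
        1.32070755e+00, -6.66315320e-02]), 'qd': array([-1.30955667e-03,  1.31032911e-03,  1.55088165e-03, -8.60847070e-04,
        1.80629920e-03, -4.74104643e-05]), 'tau': array([-1.49367293e-03, -5.31812990e+01, -3.52732301e+01,  7.07569672e-02,
        2.44608679e-02, -8.87944020e-05]), 'position': array([ 228.07667604, -500.17510307,  204.87268311]), 'ee_rot': array([-5.94156096e-04,  9.77208268e-01,  2.12281984e-01, -8.07615198e-05]), 'contact_force': array([ 0.18192561, -0.83678976, -0.45314167]), 'moment': array([ 0.01576945, -0.00542466, -0.00255435]), 'width': 93.99032944860812}
scene {'K': array([[444.64662491,   0.        , 279.82295389],
       [  0.        , 444.64662491, 210.1551855 ],
       [  0.        ,   0.        ,   1.        ]]), 'k1': -0.020067689539228866, 'rvec': array([ 1.64055349,  2.00663451, -0.74011072]), 'tvec': array([  72.21097126, -376.9892308 , 1413.61215654])}
top {'K': array([[460.18533724,   0.        , 273.57237592],
       [  0.        , 460.18533724, 212.24565675],
       [  0.        ,   0.        ,   1.        ]]), 'k1': -0.14238657657207915, 'rvec': array([ 2.16727515, -2.16954692,  0.15335217]), 'tvec': array([ 32.09658357, 551.77007638, 993.58125436])}
{'K': array([[366.07908968,   0.        , 277.54608549],
       [  0.        , 366.07908968, 206.59872994],
       [  0.        ,   0.        ,   1.        ]]), 'k1': -0.08289908063366973, 'tool_from_camera': array([[ 2.36626311e-04, -9.61231818e-01, -2.75741431e-01,
         8.06270322e+01],
       [ 9.99999953e-01,  2.80706171e-04, -1.20393236e-04,
         4.21846984e-01],
       [ 1.93128131e-04, -2.75741390e-01,  9.61231839e-01,
        -1.79831633e+02],
       [ 0.00000000e+00,  0.00000000e+00,  0.00000000e+00,
         1.00000000e+00]])}
```

View pics/top0.png

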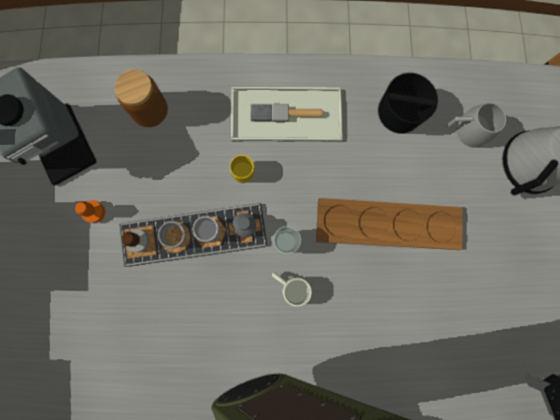

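View pics/scene0.png

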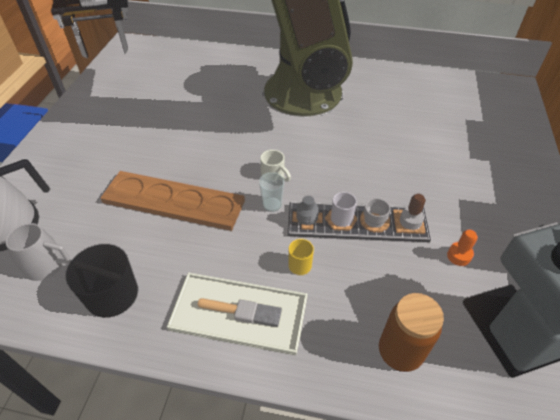

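The top view (up is +x, left is +y) shows the rack at (193,235) holding, from left to right, the tamper (132,240), two rings at (172,235) and (205,230), and the cap (245,225). The stand is at (390,224). Look-alikes are orange at (90,210) and yellow at (242,168). A glass stands between rack and stand at (286,240). Next I'll enlarge the rack and measure.

Run:
```python
from h import *
T=np.load('top0.npz');S=np.load('scene0.npz')
a=T['p'][190:280,110:310,::-1];b=S['p'][180:270,270:450,::-1]
a=cv2.resize(a,(800,360),interpolation=cv2.INTER_CUBIC);b=cv2.resize(b,(600,300),interpolation=cv2.INTER_CUBIC)
# single image 800x600: scale
a=cv2.resize(a,(660,297));b=cv2.resize(b,(600,300));b=cv2.copyMakeBorder(b,0,0,0,60,cv2.BORDER_CONSTANT)
cv2.imwrite('pics/crop1.png',np.vstack([a,b]))
ct=cloud('top',T['d']);cs=cloud('scene',S['d'])
# stand by colour in top
hsv=cv2.cvtColor(T['p'],cv2.COLOR_RGB2HSV)
m=((hsv[...,0]<18)&(hsv[...,1]>90)&(hsv[...,2]>60)).astype(np.uint8); m[:180]=0;m[270:]=0;m[:,:305]=0;m[:,480:]=0
m=cv2.morphologyEx(m,cv2.MORPH_CLOSE,np.ones((9,9)))
c=max(cv2.findContours(m,0,2)[0],key=cv2.contourArea).reshape(-1,2)
w=onplane('top',c,20)[:,:2].astype(np.float32)
print('stand',cv2.minAreaRect(w), cv2.boxPoints(cv2.minAreaRect(w)))
# depth check
for nm,cc in (('top',ct),('scene',cs)):
    X=cc
    inr=lambda x0,x1,y0,y1,z0,z1:(X[...,0]>x0)&(X[...,0]<x1)&(X[...,1]>y0)&(X[...,1]<y1)&(X[...,2]>z0)&(X[...,2]<z1)
    k=(inr(350,600,-320,350,8,130))
    P=X[k]; print(nm,len(P))
    np.save(nm+'P.npy',P)
    st=inr(350,600,-400,-20,15,24); Q=X[st][:,:2].astype(np.float32); 
    if len(Q): print('stand depth',cv2.minAreaRect(Q), np.median(X[st][:,2]))
```

```text
stand ((526.9767456054688, -237.2542266845703), (341.4178771972656, 99.74723815917969), 86.5392837524414) [[ 466.88937 -404.6413 ]
 [ 566.4547  -410.6624 ]
 [ 587.0641   -69.86716]
 [ 487.49878  -63.84604]]
top 11123
stand depth ((459.141845703125, -212.73162841796875), (371.6659240722656, 239.64259338378906), 86.62638092041016) 18.6248250866378
scene 9604
stand depth ((461.7769470214844, -212.71852111816406), (371.2562561035156, 241.0573272705078), 87.13818359375) 18.30670728768414
```

View pics/crop1.png

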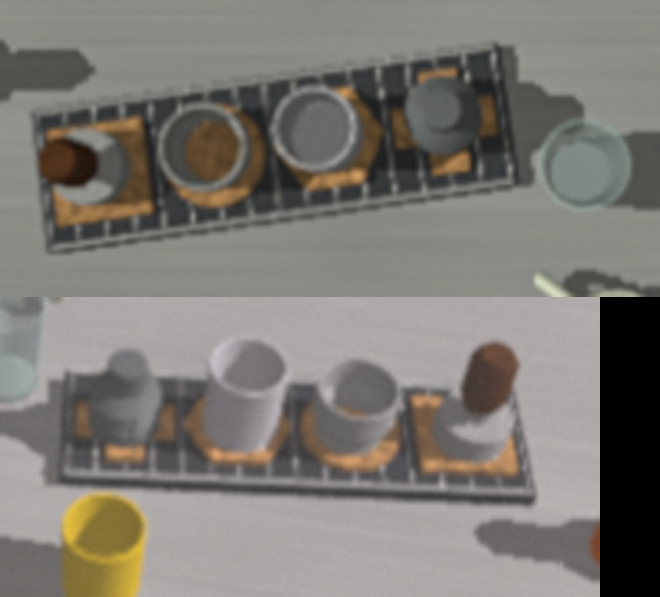

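The crop confirms the order from the robot's left: tamper (dark handle, square pad), funnel (low ring, cork showing through, round pad), cup (tall with a floor, hexagonal pad) and cap (knob, cross pad). The orange and yellow look-alikes are off the rack. Targets on the stand: tamper y=-120, funnel -40, cup +40, cap +120.

Run:
```python
from h import *
from scipy.optimize import least_squares
T=np.load('top0.npz');S=np.load('scene0.npz')
C={'top':cloud('top',T['d']),'scene':cloud('scene',S['d'])}
# rack outline from top: rack level z~12; dark pixels + cork
g=cv2.cvtColor(T['p'],cv2.COLOR_RGB2GRAY)
X=C['top']
# approx px -> world guess at heights
tops={'tamper':((132,240),104),'funnel':((172,235),64),'cup':((205,229),82),'cap':((243,225),80)}
guess={k:onplane('top',[p],z)[0,:2] for k,(p,z) in tops.items()}
print({k:np.round(v) for k,v in guess.items()})
bands={'tamper':(68,94,16),'funnel':(42,62,29),'cup':(28,80,None),'cap':(62,78,14)}
for k,(z0,z1,r) in bands.items():
  P0=None
  for nm in ('top','scene'):
    x=C[nm].reshape(-1,3); q=(np.hypot(*(x[:,:2]-guess[k]).T)<42)
    zz=x[q][:,2]; s=q&(x[:,2]>z0)&(x[:,2]<z1); P=x[s]
    if len(P)<8: print(k,nm,len(P));continue
    def f(c):
        d=np.hypot(P[:,0]-c[0],P[:,1]-c[1])
        rr=r if r else 26+1.0*(P[:,2]-18)/64
        if k in('cup','funnel'):
            return np.where(d<rr-1.2, 0.5*(d-(rr-2.5)), d-rr) if False else d-(rr-1)
        if k=='cap': return np.maximum(d-r,0)+0.3*np.minimum(d-r,0)
        return d-rr
    so=least_squares(f,guess[k],loss='soft_l1',f_scale=1.5)
    print(k,nm,len(P),'maxz',np.percentile(zz,99).round(1),so.x.round(1),'rms',np.sqrt(np.mean(f(so.x)**2)).round(2))
# rack: points with z 8..16 
x=X.reshape(-1,3); s=(x[:,2]>7)&(x[:,2]<22)&(x[:,1]>40)&(x[:,1]<480)&(x[:,0]>380)&(x[:,0]<620)
m=s.reshape(420,560).astype(np.uint8); m=cv2.morphologyEx(m,cv2.MORPH_OPEN,np.ones((3,3)))
m=cv2.morphologyEx(m,cv2.MORPH_CLOSE,np.ones((25,25)))
for c in cv2.findContours(m,0,2)[0]:
    if cv2.contourArea(c)>500: print('rack',cv2.minAreaRect(onplane('top',c.reshape(-1,2),12)[:,:2].astype(np.float32)))
# cork mask components
hsv=cv2.cvtColor(T['p'],cv2.COLOR_RGB2HSV)
m=((hsv[...,0]>8)&(hsv[...,0]<20)&(hsv[...,1]>90)&(hsv[...,2]>110)).astype(np.uint8); m[:195]=0;m[270:]=0;m[:,:115]=0;m[:,275:]=0
n,l,st,ce=cv2.connectedComponentsWithStats(m)
print([(st[i][4],ce[i].round()) for i in range(1,n) if st[i][4]>8])
```

```text
{'tamper': array([485., 327.]), 'funnel': array([499., 251.]), 'cup': array([510., 178.]), 'cap': array([519.,  97.])}
tamper top 62 maxz 104.7 [489.9 338.3] rms 0.56
tamper scene 117 maxz 104.6 [488.7 337.9] rms 1.15
funnel top 128 maxz 65.4 [500.1 252.6] rms 1.42
funnel scene 299 maxz 64.3 [502.7 253.5] rms 1.42
cup top 197 maxz 82.7 [510.4 177.7] rms 0.83
cup scene 608 maxz 82.4 [513.4 177.1] rms 1.12
cap top 54 maxz 80.9 [523.3  97. ] rms 1.49
cap scene 81 maxz 80.6 [524.9  96.3] rms 1.18
rack ((503.4417419433594, 215.60238647460938), (100.04106140136719, 328.07159423828125), 8.320302963256836)
[(np.int32(20), array([242., 212.])), (np.int32(16), array([215., 218.])), (np.int32(50), array([146., 228.])), (np.int32(17), array([127., 230.])), (np.int32(45), array([247., 239.])), (np.int32(76), array([212., 244.])), (np.int32(83), array([174., 249.])), (np.int32(144), array([139., 254.]))]
```

```bash
cat >> h.py <<'E'
from scipy.spatial.transform import Rotation as Ro
RY=np.deg2rad(8.3); SY=-0.0604
RC=np.array([503.4,215.6]); SC=np.array([527.,-237.2])
PART={'tamper':(488.7,337.5),'funnel':(500.8,253.),'cup':(511.5,177.3),'cap':(523.6,96.7)}
def rec(y): return SC+np.array([-np.sin(SY),np.cos(SY)])*y
def go(x,y,z,head):
    o=observe(); w,a,b,c=o['ee_rot']; R=Ro.from_quat([a,b,c,w]).as_matrix()
    d=R.T@(np.array([x,y,z])-o['position'])
    h=np.arctan2(R[1,1],R[0,1]); e=np.rad2deg(h-head); e=(e+90)%180-90
    print('t',round(o['time'],2),'pos',o['position'].round(1),'F',o['contact_force'].round(1),'w',round(o['width'],1))
    print('tool delta mm',d.round(1),'spin deg',e.round(2))
    # as seen after the spin
    th=np.deg2rad(e); print('delta after spin', np.round([d[0]*np.cos(th)+d[1]*np.sin(th),-d[0]*np.sin(th)+d[1]*np.cos(th),d[2]],1))
E
python3 - <<'E'
from h import *
print([rec(y).round(1) for y in(-120,-40,40,120)])
go(*PART['tamper'],150,RY)
E
```

```text
[array([ 519.8, -357. ]), array([ 524.6, -277.1]), array([ 529.4, -197.3]), array([ 534.2, -117.4])]
t 0.1 pos [ 228.1 -500.2  204.9] F [-1.   0.4 -0.4] w 94.0
tool delta mm [ 584.7 -654.    55.7] spin deg -73.79
delta after spin [791.2 378.8  55.7]
```

drive_tool:
  steps: [0,0,0,-7,0,0,0,-7,0,0,0,-7,0,0,0,-7,0,0,0,-7]

```text
time: 0.52
position: [228.1, -500.3, 205.1]
ee_rot: [-0.0, 0.867, 0.499, 0.0]
contact_force: [-0.2, 0.3, -0.6]
width: 94.0
```

drive_tool:
  steps: [0,0,0,-7,0,0,0,-7,0,0,0,-7,0,0,0,-7,0,0,0,-7]

```text
time: 0.93
position: [228.1, -500.3, 205.1]
ee_rot: [-0.0, 0.677, 0.736, 0.0]
contact_force: [-0.5, 0.8, 0.1]
width: 93.7
```

drive_tool:
  steps: [0,0,0,-3.8,0.02,0.0095,0,0,0.03,0.0145,0,0,0.03,0.0145,0,0,0.03,0.0145,0,0]

```text
time: 1.35
position: [264.7, -382.4, 204.9]
ee_rot: [-0.0, 0.654, 0.756, 0.0]
contact_force: [1.0, 0.4, 0.1]
width: 94.1
```

drive_tool:
  steps: [0.03,0.0145,0,0,0.03,0.0145,0,0,0.03,0.0145,0,0,0.03,0.0145,0,0,0.03,0.0145,0,0]

```text
time: 1.77
position: [314.8, -223.4, 205.3]
ee_rot: [-0.0, 0.654, 0.756, 0.0]
contact_force: [0.8, -1.1, 0.2]
width: 93.8
```

drive_tool:
  steps: [0.03,0.0145,0,0,0.03,0.0145,0,0,0.03,0.0145,0,0,0.03,0.0145,0,0,0.03,0.0145,0,0]

```text
time: 2.18
position: [364.8, -64.5, 205.5]
ee_rot: [0.0, 0.654, 0.756, 0.0]
contact_force: [0.7, -0.9, -0.1]
width: 94.1
```

drive_tool:
  steps: [0.03,0.0145,0,0,0.03,0.0145,0,0,0.03,0.0145,0,0,0.03,0.0145,0,0,0.03,0.0145,0,0]

```text
time: 2.6
position: [414.9, 94.6, 205.4]
ee_rot: [-0.0, 0.654, 0.757, -0.0]
contact_force: [0.1, -0.4, 0.4]
width: 94.1
```

drive_tool:
  steps: [0.03,0.0145,0,0,0.03,0.0145,0,0,0.03,0.0145,0,0,0.03,0.0145,0,0,0.03,0.0145,0,0]

```text
time: 3.02
position: [465.0, 253.4, 205.1]
ee_rot: [-0.0, 0.654, 0.757, -0.0]
contact_force: [0.3, 0.2, 1.4]
width: 94.0
```

Run:
```python
from h import *
go(*PART['tamper'],150,RY)
```

```text
t 3.02 pos [465.  253.4 205.1] F [0.3 0.2 1.4] w 94.0
tool delta mm [79.7 35.7 55.1] spin deg 0.02
delta after spin [79.8 35.7 55.1]
```

drive_tool:
  steps: [0.03,0.0135,0.01,0,0.03,0.0135,0.015,0,0.0197,0.0087,0.015,0,0,0,0.02,0,0,0,0.02,0]

```text
time: 3.43
position: [488.4, 336.8, 123.9]
ee_rot: [-0.0, 0.653, 0.757, -0.0]
contact_force: [0.3, -0.3, -0.8]
width: 94.1
```

Run:
```python
from h import *
go(*PART['tamper'],61,RY)
p,d=read_camera('wrist'); cv2.imwrite('pics/w1.png',p[:,:,::-1])
```

```text
t 3.43 pos [488.4 336.8 123.9] F [ 0.3 -0.3 -0.8] w 94.1
tool delta mm [ 0.7  0.4 62.9] spin deg 0.1
delta after spin [ 0.7  0.4 62.9]
```

View pics/w1.png

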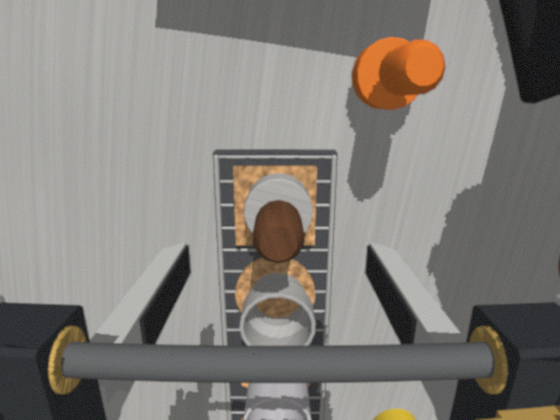

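The wrist view shows the dark handle at (278,230), midway between the fingers at about x=185 and x=370, with the rack aligned. Next: descend and grip.

drive_tool:
  steps: [0.0007,0,0.015,0,0,0,0.015,0,0,0,0.015,0,0,0,0.012,0,0,0,0.005,0]

```text
time: 3.9
position: [488.1, 335.9, 62.0]
ee_rot: [-0.0, 0.654, 0.756, -0.001]
contact_force: [-0.2, -0.3, -0.5]
width: 94.4
```

drive_tool:
  steps: [0,0,0.001,0,0,0,0,0,0,0,0,0,0,0,0,0,0,0,0,0]
  fingers: 0
  squeeze: 30

```text
time: 4.32
position: [488.9, 336.6, 63.2]
ee_rot: [0.0, 0.654, 0.756, 0.0]
contact_force: [-0.2, -0.4, 0.5]
width: 64.0
```

drive_tool:
  steps: [0,0,0,0,0,0,0,0,0,0,0,0,0,0,0,0,0,0,0,0]

```text
time: 4.73
position: [488.6, 336.4, 62.4]
ee_rot: [-0.0, 0.654, 0.756, 0.0]
contact_force: [1.2, 0.8, -1.7]
width: 31.7
```

drive_tool:
  steps: [0,0,0,0,0,0,0,0,0,0,-0.005,0,0,0,-0.01,0,0,0,-0.02,0]

```text
time: 5.15
position: [487.7, 335.8, 96.4]
ee_rot: [-0.001, 0.654, 0.756, -0.002]
contact_force: [-0.2, 0.1, -2.7]
width: 31.3
```

drive_tool:
  steps: [0,0,-0.025,0,0,0,-0.025,0,0,0,-0.02,0,0,0,-0.01,0,0,0,0,0]

```text
time: 5.57
position: [489.3, 336.8, 180.2]
ee_rot: [0.001, 0.654, 0.756, 0.002]
contact_force: [-0.6, 0.3, -1.8]
width: 31.6
```

Run:
```python
from h import *
go(*rec(-120),57.5,SY)
```

```text
t 5.57 pos [489.3 336.8 180.2] F [-0.6  0.3 -1.8] w 31.6
tool delta mm [-691.1  -70.6  121.3] spin deg 11.77
delta after spin [-691.    71.9  121.3]
```

drive_tool:
  steps: [0,0,0,5.9,0,0,0,5.9,-0.01,0.001,0,0,-0.02,0.002,0,0,-0.03,0.003,0,0]

```text
time: 5.98
position: [490.2, 275.9, 176.0]
ee_rot: [-0.0, 0.726, 0.687, -0.001]
contact_force: [1.9, -0.0, -3.1]
width: 31.4
```

drive_tool:
  steps: [-0.035,0.0036,0,0,-0.035,0.0036,0,0,-0.035,0.0036,0,0,-0.035,0.0036,0,0,-0.035,0.0036,0,0]

```text
time: 6.4
position: [497.4, 98.1, 176.6]
ee_rot: [-0.0, 0.727, 0.687, -0.001]
contact_force: [0.5, -0.4, -3.5]
width: 31.8
```

drive_tool:
  steps: [-0.035,0.0036,0,0,-0.035,0.0036,0,0,-0.035,0.0036,0,0,-0.035,0.0036,0,0,-0.035,0.0036,0,0]

```text
time: 6.82
position: [504.6, -77.5, 176.6]
ee_rot: [-0.0, 0.727, 0.687, -0.0]
contact_force: [0.1, 1.0, -2.3]
width: 31.3
```

drive_tool:
  steps: [-0.035,0.0036,0,0,-0.035,0.0036,0,0,-0.035,0.0036,0,0,-0.035,0.0036,0,0,-0.03,0.0036,0,0]

```text
time: 7.23
position: [512.0, -248.7, 176.4]
ee_rot: [-0.001, 0.727, 0.686, -0.0]
contact_force: [0.4, 0.3, -2.8]
width: 31.3
```

drive_tool:
  steps: [-0.03,0.0036,0,0,-0.03,0.0036,0,0,-0.025,0.0025,0,0,-0.015,0.0015,0,0,-0.005,0,0,0]

```text
time: 7.65
position: [516.7, -353.9, 175.9]
ee_rot: [-0.001, 0.728, 0.686, -0.0]
contact_force: [0.5, 0.2, -2.8]
width: 31.3
```

Run:
```python
from h import *
go(*rec(-120),57.5,SY)
```

```text
t 7.65 pos [ 516.7 -353.9  175.9] F [ 0.5  0.2 -2.8] w 31.3
tool delta mm [ -3.    3.4 118.4] spin deg 0.04
delta after spin [ -3.    3.4 118.4]
```

drive_tool:
  steps: [-0.003,0.0034,0.015,0,0,0,0.025,0,0,0,0.025,0,0,0,0.02,0,0,0,0.015,0]

```text
time: 8.07
position: [520.3, -353.0, 73.9]
ee_rot: [-0.002, 0.727, 0.686, -0.0]
contact_force: [-0.8, -0.5, -2.1]
width: 31.2
```

drive_tool:
  steps: [0,0,0.008,0,0,0,0.004,0,0,0,0.002,0,0,0,0,0,0,0,0,0]

```text
time: 8.48
position: [521.6, -355.0, 64.3]
ee_rot: [0.001, 0.728, 0.685, 0.0]
contact_force: [0.2, -0.3, -3.3]
width: 31.4
```

Run:
```python
from h import *
go(*rec(-120),57.5,SY)
p,d=read_camera('scene'); cv2.imwrite('pics/s2.png',cv2.resize(p[120:320,60:340,::-1],(800,571)))
```

```text
t 8.48 pos [ 521.6 -355.    64.3] F [ 0.2 -0.3 -3.3] w 31.4
tool delta mm [-2.1 -1.7  6.8] spin deg -0.0
delta after spin [-2.1 -1.7  6.8]
```

View pics/s2.png

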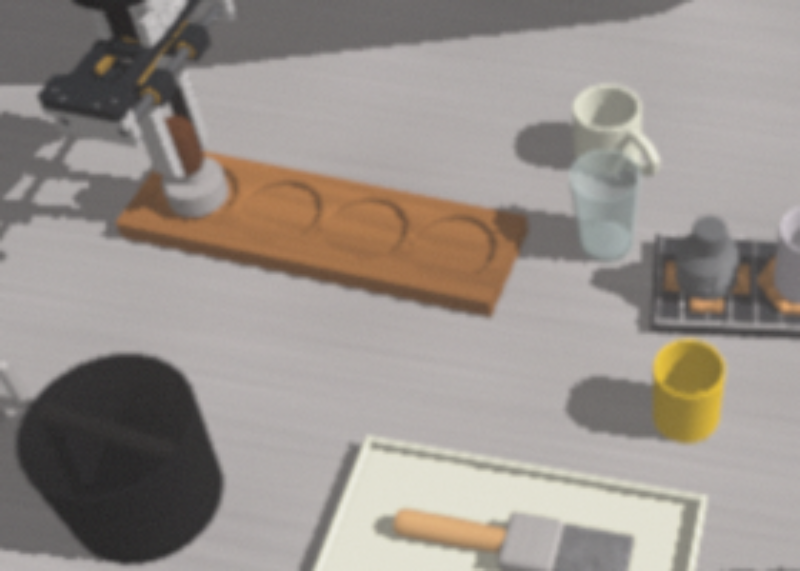

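The tamper's foot at (197,187) hovers over the end recess: the other recesses at (283,207), (370,224) and (455,243) put that one near (197,190). Lowering it slowly.

drive_tool:
  steps: [-0.002,-0.001,0.002,0,0,0,0.002,0,0,0,0.001,0,0,0,0.0,0,0,0,0,0]

```text
time: 8.95
position: [520.1, -356.9, 58.5]
ee_rot: [0.0, 0.728, 0.685, -0.0]
contact_force: [-1.0, 0.2, -1.4]
width: 31.3
```

drive_tool:
  steps: [0,0,0.0005,0,0,0,0.0005,0,0,0,0.0005,0,0,0,0,0,0,0,0,0]

```text
time: 9.37
position: [520.2, -357.0, 58.4]
ee_rot: [0.0, 0.728, 0.685, -0.0]
contact_force: [-5.9, 3.4, 12.7]
width: 31.3
```

drive_tool:
  steps: [0,0,-0.0006,0,0,0,0,0,0,0,0,0,0,0,0,0,0,0,0,0]

```text
time: 9.78
position: [520.2, -356.9, 58.4]
ee_rot: [0.0, 0.728, 0.685, -0.0]
contact_force: [-3.6, 1.4, 9.1]
width: 31.4
```

drive_tool:
  steps: [0,0,0,0,0,0,0,0,0,0,0,0,0,0,0,0,0,0,0,0]
  fingers: 1

```text
time: 10.2
position: [520.1, -356.8, 57.4]
ee_rot: [-0.0, 0.728, 0.685, 0.0]
contact_force: [-0.1, 0.4, 0.3]
width: 61.2
```

drive_tool:
  steps: [0,0,0,0,0,0,0,0,0,0,0,0,0,0,-0.01,0,0,0,-0.02,0]

```text
time: 10.62
position: [519.2, -356.1, 86.2]
ee_rot: [-0.002, 0.728, 0.685, -0.0]
contact_force: [0.4, -0.6, 1.0]
width: 93.2
```

drive_tool:
  steps: [0,0,-0.03,0,0,0,-0.03,0,0,0,-0.02,0,0,0,-0.01,0,0,0,0,0]

```text
time: 11.03
position: [520.8, -357.3, 180.4]
ee_rot: [0.002, 0.728, 0.685, 0.0]
contact_force: [-0.8, -0.2, -0.5]
width: 94.1
```

Run:
```python
from h import *
go(*PART['funnel'],33.5,RY)
```

```text
t 11.03 pos [ 520.8 -357.3  180.4] F [-0.8 -0.2 -0.5] w 94.1
tool delta mm [608.2 -57.6 145.2] spin deg -11.79
delta after spin [607.2  67.9 145.2]
```

drive_tool:
  steps: [0,0,0,-5.9,0,0,0,-5.9,0.015,0.0017,0,0,0.03,0.0034,0,0,0.04,0.0045,0,0]

```text
time: 11.45
position: [516.3, -271.4, 175.3]
ee_rot: [-0.001, 0.655, 0.756, -0.0]
contact_force: [0.5, 0.4, 0.5]
width: 93.9
```

drive_tool:
  steps: [0.04,0.0045,0,0,0.04,0.0045,0,0,0.04,0.0045,0,0,0.04,0.0045,0,0,0.04,0.0045,0,0]

```text
time: 11.87
position: [509.6, -68.2, 176.2]
ee_rot: [-0.001, 0.654, 0.756, -0.0]
contact_force: [0.8, 0.1, 0.1]
width: 93.9
```

drive_tool:
  steps: [0.04,0.0045,0,0,0.04,0.0045,0,0,0.04,0.0045,0,0,0.04,0.0045,0,0,0.04,0.0045,0,0]

```text
time: 12.28
position: [503.0, 132.8, 176.2]
ee_rot: [-0.001, 0.654, 0.756, -0.001]
contact_force: [1.0, -0.3, 0.4]
width: 94.0
```

drive_tool:
  steps: [0.04,0.0045,0,0,0.035,0.0039,0,0,0.025,0.0028,0,0,0.015,0.0015,0,0,0.005,0,0,0]

```text
time: 12.7
position: [498.3, 253.5, 175.8]
ee_rot: [-0.001, 0.653, 0.757, -0.001]
contact_force: [-0.9, 0.1, -0.1]
width: 94.1
```

Run:
```python
from h import *
go(*PART['funnel'],33.5,RY)
p,d=read_camera('top'); cv2.imwrite('pics/t3.png',cv2.resize(p[180:280,110:480,::-1],(800,216)))
```

```text
t 12.7 pos [498.3 253.5 175.8] F [-0.9  0.1 -0.1] w 94.1
tool delta mm [ -0.8   2.8 142.3] spin deg 0.14
delta after spin [ -0.8   2.8 142.3]
```

View pics/t3.png

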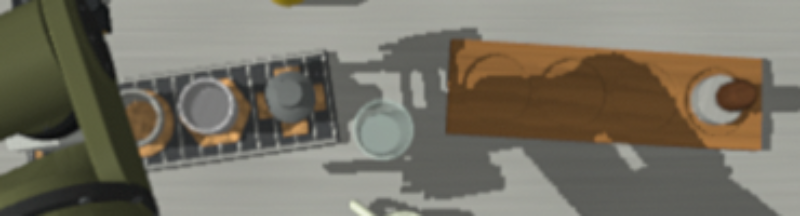

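The tamper stands upright in the rightmost recess at (715,100). Next: descend on the funnel.

drive_tool:
  steps: [-0.0008,0.0025,0.015,0,0,0,0.03,0,0,0,0.03,0,0,0,0.02,0,0,0,0.015,0]

```text
time: 13.17
position: [500.9, 249.3, 64.7]
ee_rot: [-0.001, 0.654, 0.756, -0.002]
contact_force: [-0.0, -0.7, -0.2]
width: 93.8
```

drive_tool:
  steps: [0,0,0.012,0,0,0,0.01,0,0,0,0.007,0,0,0,0.003,0,0,0,0,0]

```text
time: 13.58
position: [501.8, 250.9, 35.3]
ee_rot: [-0.0, 0.654, 0.756, -0.0]
contact_force: [0.4, -0.7, -0.2]
width: 93.9
```

drive_tool:
  steps: [0,0,0,0,0,0,0,0,0,0,0,0,0,0,0,0,0,0,0,0]
  fingers: 0
  squeeze: 25

```text
time: 14.0
position: [502.0, 251.2, 35.8]
ee_rot: [0.0, 0.654, 0.757, 0.0]
contact_force: [-1.0, -0.3, -0.9]
width: 64.1
```

drive_tool:
  steps: [0,0,0,0,0,0,0,0,0,0,0,0,0,0,0,0,0,0,0,0]

```text
time: 14.42
position: [501.9, 251.2, 35.7]
ee_rot: [-0.0, 0.654, 0.756, 0.0]
contact_force: [-0.3, 0.3, 3.6]
width: 56.9
```

drive_tool:
  steps: [0,0,0,0,0,0,0,0,0,0,-0.003,0,0,0,-0.008,0,0,0,-0.02,0]

```text
time: 14.83
position: [500.7, 250.6, 65.1]
ee_rot: [-0.001, 0.654, 0.756, -0.002]
contact_force: [-0.4, -0.1, -0.5]
width: 57.0
```

drive_tool:
  steps: [0,0,-0.03,0,0,0,-0.03,0,0,0,-0.025,0,0,0,-0.015,0,0,0,-0.005,0]

```text
time: 15.25
position: [502.6, 251.5, 174.8]
ee_rot: [0.001, 0.654, 0.756, 0.002]
contact_force: [1.1, -0.3, -0.8]
width: 56.8
```

Run:
```python
from h import *
go(*rec(-40),31.7,SY)
```

```text
t 15.25 pos [502.6 251.5 174.8] F [ 1.1 -0.3 -0.8] w 56.8
tool delta mm [-526.4  -55.3  142.3] spin deg 11.77
delta after spin [-526.6   53.3  142.3]
```

drive_tool:
  steps: [0,0,0,5.9,0,0,0,5.9,-0.01,0.001,0,0,-0.02,0.002,0,0,-0.03,0.003,0,0]

```text
time: 15.67
position: [503.6, 190.7, 170.7]
ee_rot: [-0.0, 0.726, 0.687, -0.001]
contact_force: [0.6, -0.3, -1.1]
width: 56.8
```

drive_tool:
  steps: [-0.035,0.0036,0,0,-0.035,0.0036,0,0,-0.035,0.0036,0,0,-0.035,0.0036,0,0,-0.035,0.0036,0,0]

```text
time: 16.08
position: [510.7, 12.9, 171.1]
ee_rot: [-0.0, 0.727, 0.687, -0.0]
contact_force: [0.0, 0.2, -0.6]
width: 56.5
```

drive_tool:
  steps: [-0.035,0.0036,0,0,-0.035,0.0036,0,0,-0.035,0.0036,0,0,-0.035,0.0036,0,0,-0.035,0.0036,0,0]

```text
time: 16.5
position: [517.9, -162.9, 171.0]
ee_rot: [-0.0, 0.727, 0.687, -0.0]
contact_force: [-0.3, 0.4, -1.3]
width: 56.8
```

drive_tool:
  steps: [-0.035,0.0035,0,0,-0.03,0.003,0,0,-0.025,0.0025,0,0,-0.018,0.0018,0,0,-0.0085,0,0,0]

```text
time: 16.92
position: [521.5, -280.0, 170.6]
ee_rot: [-0.001, 0.728, 0.686, -0.0]
contact_force: [-0.6, 0.4, -0.3]
width: 56.7
```

Run:
```python
from h import *
go(*rec(-40),31.7,SY)
```

```text
t 16.92 pos [ 521.5 -280.   170.6] F [-0.6  0.4 -0.3] w 56.7
tool delta mm [  3.    3.1 138.9] spin deg 0.05
delta after spin [  3.    3.1 138.9]
```

drive_tool:
  steps: [0.002,0.003,0.015,0,0,0,0.03,0,0,0,0.03,0,0,0,0.02,0,0,0,0.015,0]

```text
time: 17.33
position: [524.3, -274.8, 58.9]
ee_rot: [-0.002, 0.727, 0.686, -0.0]
contact_force: [1.1, -0.4, -1.5]
width: 56.9
```

drive_tool:
  steps: [0,0,0.01,0,0,0,0.008,0,0,0,0.004,0,0,0,0,0,0,0,0,0]

```text
time: 17.75
position: [525.9, -275.9, 40.2]
ee_rot: [0.0, 0.728, 0.685, 0.0]
contact_force: [0.5, -0.6, -0.2]
width: 56.9
```

Run:
```python
from h import *
go(*rec(-40),31.7,SY)
p,d=read_camera('scene'); cv2.imwrite('pics/s4.png',cv2.resize(p[120:320,60:340,::-1],(800,571)))
```

```text
t 17.75 pos [ 525.9 -275.9   40.2] F [ 0.5 -0.6 -0.2] w 56.9
tool delta mm [-1.3 -1.2  8.5] spin deg -0.0
delta after spin [-1.3 -1.2  8.5]
```

View pics/s4.png

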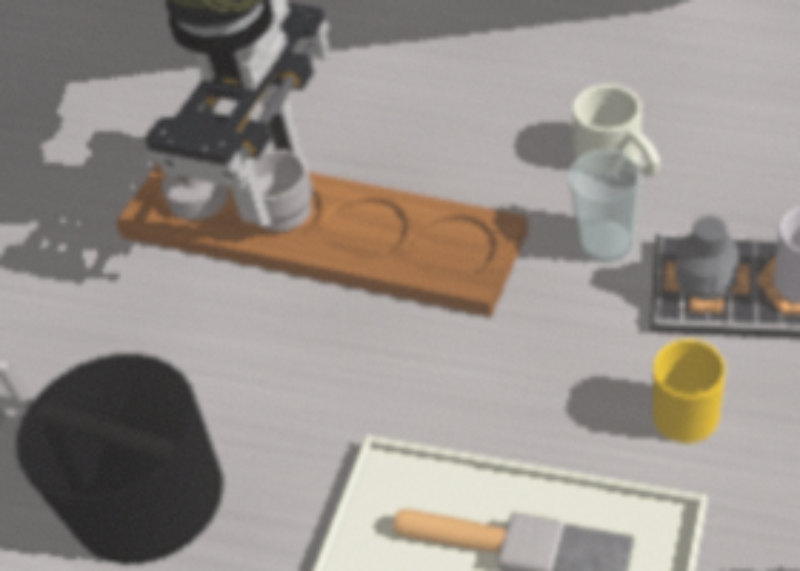

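The funnel at (280,190) hovers over the second recess and the tamper at (193,190) is untouched. Lowering.

drive_tool:
  steps: [-0.001,-0.001,0.003,0,0,0,0.002,0,0,0,0.0015,0,0,0,0,0,0,0,0,0]

```text
time: 18.22
position: [524.5, -276.7, 33.0]
ee_rot: [-0.0, 0.728, 0.685, -0.0]
contact_force: [-0.0, -0.5, -1.3]
width: 56.3
```

drive_tool:
  steps: [0,0,0.0007,0,0,0,0.0007,0,0,0,0.0006,0,0,0,0,0,0,0,0,0]

```text
time: 18.63
position: [524.7, -276.8, 31.7]
ee_rot: [0.0, 0.728, 0.685, 0.0]
contact_force: [-1.4, 1.1, 5.7]
width: 56.7
```

Contact at the expected height (31.7). Release and go for the cup.

drive_tool:
  steps: [0,0,0,0,0,0,0,0,0,0,0,0,0,0,0,0,0,0,0,0]
  fingers: 1

```text
time: 19.05
position: [524.5, -276.7, 30.9]
ee_rot: [-0.0, 0.728, 0.685, -0.0]
contact_force: [-0.7, -0.1, -0.7]
width: 86.1
```

drive_tool:
  steps: [0,0,0,0,0,0,0,0,0,0,-0.005,0,0,0,-0.01,0,0,0,-0.02,0]

```text
time: 19.47
position: [523.8, -276.2, 65.4]
ee_rot: [-0.001, 0.728, 0.685, -0.0]
contact_force: [-0.9, 0.0, -0.4]
width: 94.1
```

drive_tool:
  steps: [0,0,-0.03,0,0,0,-0.035,0,0,0,-0.03,0,0,0,-0.015,0,0,0,-0.005,0]

```text
time: 19.88
position: [525.4, -277.2, 185.3]
ee_rot: [0.003, 0.728, 0.685, 0.001]
contact_force: [0.4, 0.3, -0.5]
width: 94.1
```

Run:
```python
from h import *
go(*PART['cup'],36,RY)
```

```text
t 19.88 pos [ 525.4 -277.2  185.3] F [ 0.4  0.3 -0.5] w 94.1
tool delta mm [453.2 -42.3 147.9] spin deg -11.79
delta after spin [452.3  51.2 147.9]
```

drive_tool:
  steps: [0,0,0,-5.9,0,0,0,-5.9,0.015,0.0017,0,0,0.03,0.0034,0,0,0.04,0.0045,0,0]

```text
time: 20.3
position: [521.0, -190.8, 180.1]
ee_rot: [-0.001, 0.656, 0.755, -0.0]
contact_force: [0.7, 0.5, 1.3]
width: 93.9
```

drive_tool:
  steps: [0.04,0.0045,0,0,0.04,0.0045,0,0,0.04,0.0045,0,0,0.04,0.0045,0,0,0.04,0.0045,0,0]

```text
time: 20.72
position: [514.0, 12.5, 180.7]
ee_rot: [-0.0, 0.655, 0.756, -0.0]
contact_force: [1.1, 0.4, -0.0]
width: 93.9
```

drive_tool:
  steps: [0.04,0.0045,0,0,0.04,0.0045,0,0,0.035,0.004,0,0,0.028,0.0035,0,0,0.02,0.002,0,0]

```text
time: 21.13
position: [508.6, 176.9, 180.6]
ee_rot: [-0.0, 0.654, 0.756, -0.0]
contact_force: [-0.5, 0.0, -0.1]
width: 93.9
```

drive_tool:
  steps: [0.004,0,0,0,0,0,0,0,0,0,0,0,0,0,0,0,0,0,0,0]

```text
time: 21.55
position: [509.4, 176.8, 181.1]
ee_rot: [0.0, 0.655, 0.756, -0.0]
contact_force: [0.1, -0.0, -0.2]
width: 94.3
```

Run:
```python
from h import *
go(*PART['cup'],36,RY)
p,d=read_camera('top'); cv2.imwrite('pics/t5.png',cv2.resize(p[180:280,110:480,::-1],(800,216)))
p,d=read_camera('wrist'); cv2.imwrite('pics/w5.png',p[:,:,::-1])
```

```text
t 21.55 pos [509.4 176.8 181.1] F [ 0.1 -0.  -0.2] w 94.3
tool delta mm [  0.2   2.1 145.1] spin deg -0.1
delta after spin [  0.2   2.1 145.1]
```

View pics/t5.png

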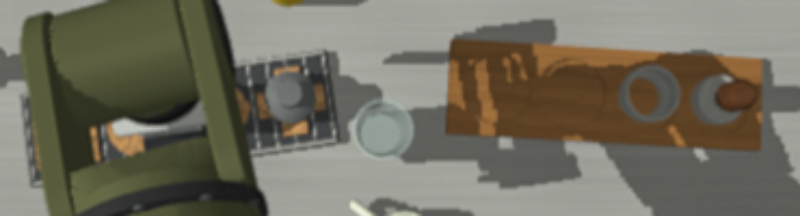

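View pics/w5.png

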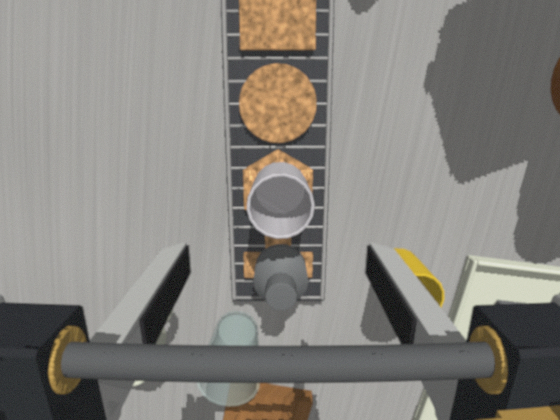

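Funnel and tamper sit in their recesses at (650,95) and (718,98). In the wrist view the cup at (280,202) is centred between the fingers. Descending.

drive_tool:
  steps: [0,0.002,0.015,0,0,0,0.03,0,0,0,0.03,0,0,0,0.02,0,0,0,0.015,0]

```text
time: 22.07
position: [510.6, 177.4, 69.0]
ee_rot: [-0.001, 0.654, 0.756, -0.001]
contact_force: [0.2, 0.8, 0.8]
width: 93.8
```

drive_tool:
  steps: [0,0,0.013,0,0,0,0.012,0,0,0,0.007,0,0,0,0.003,0,0,0,0,0]

```text
time: 22.48
position: [511.2, 178.0, 35.8]
ee_rot: [-0.0, 0.654, 0.756, -0.0]
contact_force: [0.8, -0.0, -0.0]
width: 94.5
```

drive_tool:
  steps: [0,0,0,0,0,0,0,0,0,0,0,0,0,0,0,0,0,0,0,0]
  fingers: 0
  squeeze: 25

```text
time: 22.9
position: [511.4, 178.2, 36.4]
ee_rot: [0.0, 0.654, 0.756, 0.0]
contact_force: [-0.3, -0.4, -0.4]
width: 64.1
```

drive_tool:
  steps: [0,0,0,0,0,0,0,0,0,0,0,0,0,0,0,0,0,0,0,0]

```text
time: 23.32
position: [511.3, 178.2, 36.2]
ee_rot: [0.0, 0.654, 0.757, 0.0]
contact_force: [-0.7, -0.5, 3.4]
width: 53.8
```

drive_tool:
  steps: [0,0,0,0,0,0,0,0,0,0,-0.003,0,0,0,-0.008,0,0,0,-0.02,0]

```text
time: 23.73
position: [510.0, 177.8, 65.7]
ee_rot: [-0.001, 0.654, 0.756, -0.002]
contact_force: [0.2, -0.4, -1.9]
width: 53.5
```

drive_tool:
  steps: [0,0,-0.03,0,0,0,-0.03,0,0,0,-0.025,0,0,0,-0.015,0,0,0,-0.005,0]

```text
time: 24.15
position: [512.1, 178.4, 175.2]
ee_rot: [0.001, 0.654, 0.757, 0.002]
contact_force: [0.3, 0.1, -1.3]
width: 53.7
```

Run:
```python
from h import *
go(*rec(40),32.2,SY)
```

```text
t 24.15 pos [512.1 178.4 175.2] F [ 0.3  0.1 -1.3] w 53.7
tool delta mm [-374.3  -37.7  142.7] spin deg 11.78
delta after spin [-374.1   39.4  142.7]
```

drive_tool:
  steps: [0,0,0,5.9,0,0,0,5.9,-0.01,0.001,0,0,-0.02,0.002,0,0,-0.03,0.003,0,0]

```text
time: 24.57
position: [513.1, 117.8, 171.3]
ee_rot: [-0.0, 0.726, 0.687, -0.0]
contact_force: [0.3, 1.1, -2.0]
width: 54.1
```

drive_tool:
  steps: [-0.035,0.0037,0,0,-0.035,0.0037,0,0,-0.035,0.0037,0,0,-0.035,0.0037,0,0,-0.035,0.0037,0,0]

```text
time: 24.98
position: [520.7, -60.2, 171.5]
ee_rot: [-0.0, 0.727, 0.687, -0.0]
contact_force: [1.1, 0.7, -0.8]
width: 53.8
```

drive_tool:
  steps: [-0.035,0.0037,0,0,-0.035,0.0037,0,0,-0.03,0.003,0,0,-0.022,0.0022,0,0,-0.014,0.0014,0,0]

```text
time: 25.4
position: [526.3, -197.2, 171.3]
ee_rot: [-0.0, 0.728, 0.686, -0.0]
contact_force: [0.5, 0.6, -2.0]
width: 53.9
```

drive_tool:
  steps: [-0.003,0,0,0,0,0,0,0,0,0,0,0,0,0,0,0,0,0,0,0]

```text
time: 25.82
position: [527.1, -196.4, 172.2]
ee_rot: [0.0, 0.728, 0.686, 0.0]
contact_force: [-0.1, 0.0, -1.5]
width: 54.2
```

Run:
```python
from h import *
go(*rec(40),32.2,SY)
```

```text
t 25.82 pos [ 527.1 -196.4  172.2] F [-0.1  0.  -1.5] w 54.2
tool delta mm [ -0.7   2.3 140. ] spin deg 0.07
delta after spin [ -0.7   2.3 140. ]
```

drive_tool:
  steps: [-0.001,0.002,0.015,0,0,0,0.03,0,0,0,0.03,0,0,0,0.02,0,0,0,0.015,0]

```text
time: 26.23
position: [528.3, -197.5, 60.0]
ee_rot: [-0.001, 0.728, 0.686, -0.0]
contact_force: [0.1, -0.7, -1.2]
width: 54.0
```

drive_tool:
  steps: [0,0,0.01,0,0,0,0.008,0,0,0,0.004,0,0,0,0,0,0,0,0,0]

```text
time: 26.65
position: [529.3, -198.7, 40.7]
ee_rot: [0.0, 0.728, 0.685, 0.0]
contact_force: [-0.0, -0.7, -1.4]
width: 53.7
```

Run:
```python
from h import *
go(*rec(40),32.2,SY)
p,d=read_camera('scene'); cv2.imwrite('pics/s6.png',cv2.resize(p[120:320,60:340,::-1],(800,571)))
```

```text
t 26.65 pos [ 529.3 -198.7   40.7] F [-0.  -0.7 -1.4] w 53.7
tool delta mm [1.4 0.1 8.5] spin deg -0.02
delta after spin [1.4 0.1 8.5]
```

View pics/s6.png

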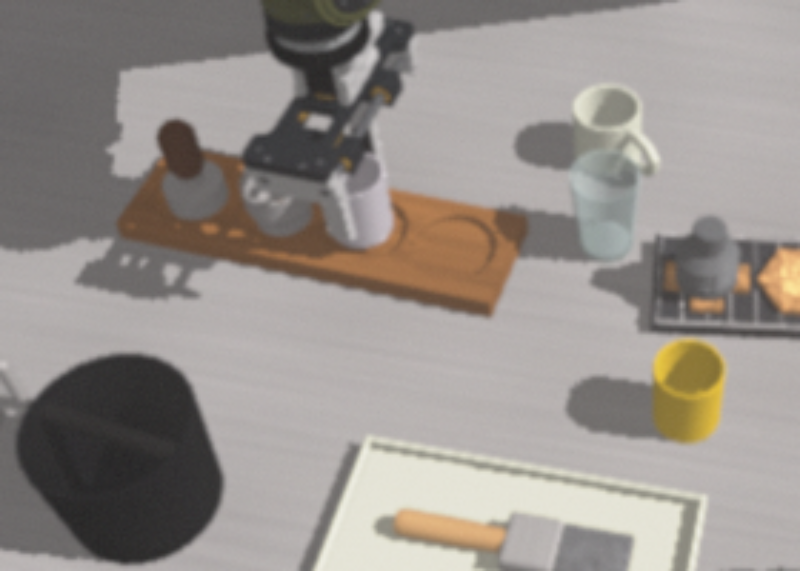

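The cup at (362,210) hovers over the third recess; the other two parts are upright.

drive_tool:
  steps: [0.001,0,0.003,0,0,0,0.002,0,0,0,0.0015,0,0,0,0,0,0,0,0,0]

```text
time: 27.12
position: [528.9, -197.6, 33.5]
ee_rot: [-0.0, 0.728, 0.685, -0.0]
contact_force: [-0.1, 0.4, -1.1]
width: 53.9
```

drive_tool:
  steps: [0,0,0.0007,0,0,0,0.0007,0,0,0,0.0006,0,0,0,0,0,0,0,0,0]

```text
time: 27.53
position: [529.1, -197.7, 32.2]
ee_rot: [0.0, 0.728, 0.685, 0.0]
contact_force: [-3.0, 1.3, 5.5]
width: 53.8
```

drive_tool:
  steps: [0,0,0,0,0,0,0,0,0,0,0,0,0,0,0,0,0,0,0,0]
  fingers: 1

```text
time: 27.95
position: [529.0, -197.6, 31.5]
ee_rot: [-0.0, 0.728, 0.685, -0.0]
contact_force: [-0.3, -0.2, -0.0]
width: 83.4
```

drive_tool:
  steps: [0,0,0,0,0,0,0,0,0,0,-0.005,0,0,0,-0.01,0,0,0,-0.02,0]

```text
time: 28.37
position: [528.1, -197.2, 66.0]
ee_rot: [-0.001, 0.728, 0.685, -0.001]
contact_force: [0.5, 1.1, -0.1]
width: 94.0
```

drive_tool:
  steps: [0,0,-0.03,0,0,0,-0.035,0,0,0,-0.03,0,0,0,-0.015,0,0,0,-0.005,0]

```text
time: 28.78
position: [529.9, -198.0, 185.7]
ee_rot: [0.003, 0.728, 0.685, 0.001]
contact_force: [0.6, -0.7, -0.8]
width: 93.9
```

Run:
```python
from h import *
go(*PART['cap'],61.5,RY)
```

```text
t 28.78 pos [ 529.9 -198.   185.7] F [ 0.6 -0.7 -0.8] w 93.9
tool delta mm [294.  -24.8 123.5] spin deg -11.79
delta after spin [292.9  35.8 123.5]
```

drive_tool:
  steps: [0,0,0,-5.9,0,0,0,-5.9,0.015,0.0018,0,0,0.03,0.0037,0,0,0.04,0.0049,0,0]

```text
time: 29.2
position: [526.3, -111.7, 180.8]
ee_rot: [-0.001, 0.656, 0.755, -0.0]
contact_force: [1.6, 0.4, 0.3]
width: 94.1
```

drive_tool:
  steps: [0.04,0.0049,0,0,0.04,0.0049,0,0,0.04,0.0049,0,0,0.035,0.0043,0,0,0.027,0.0033,0,0]

```text
time: 29.62
position: [521.6, 74.6, 181.2]
ee_rot: [-0.0, 0.655, 0.756, -0.0]
contact_force: [0.1, 0.3, -0.5]
width: 94.2
```

drive_tool:
  steps: [0.018,0.002,0,0,0.008,0.001,0,0,0,0,0.02,0,0,0,0.02,0,0,0,0.01,0]

```text
time: 30.03
position: [520.7, 97.3, 129.2]
ee_rot: [-0.001, 0.655, 0.756, -0.001]
contact_force: [-0.4, -0.1, -0.6]
width: 94.2
```

Run:
```python
from h import *
p,d=read_camera('wrist'); cv2.imwrite('pics/w7.png',p[:,:,::-1])
go(*PART['cap'],61.5,RY)
p,d=read_camera('top'); cv2.imwrite('pics/t7.png',cv2.resize(p[180:280,110:480,::-1],(800,216)))
```

```text
t 30.08 pos [520.4  97.1 128.2] F [-0.   0.3 -2. ] w 94.2
tool delta mm [-0.9  3.5 66.7] spin deg -0.09
delta after spin [-0.9  3.5 66.7]
```

View pics/w7.png

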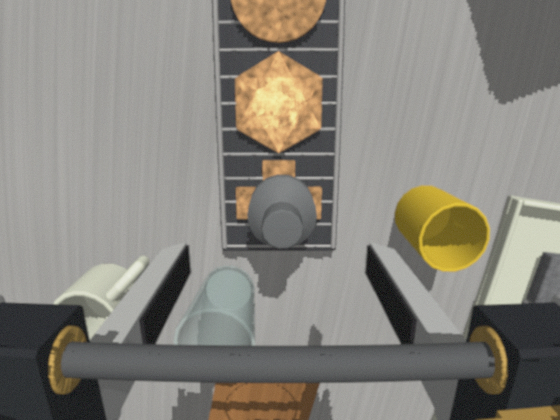

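View pics/t7.png

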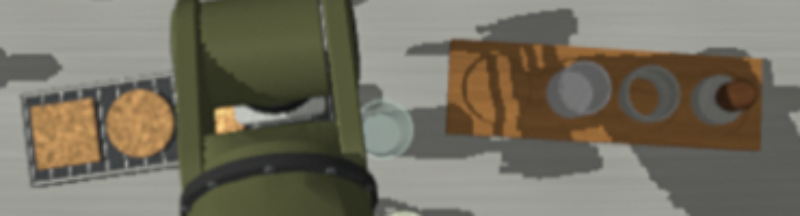

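The cup, funnel and tamper are seated at (578,90), (650,95) and (718,98). The knob at (282,225) is nearly centred. I'll check the clearance from the glass before descending.

Run:
```python
from h import *
print(onplane('top',[(286,240),(272,240),(301,240)],90).round(0))
print(onplane('top',[(286,240),(272,240),(301,240)],0).round(0))
X=cloud('top',np.load('top0.npz')['d']); print(X[228:254:4,276:298:4,2].round(0));
```

```text
[[486.   7.  90.]
 [486.  36.  90.]
 [486. -25.  90.]]
[[492.   3.   0.]
 [492.  35.   0.]
 [492. -32.   0.]]
[[ 2. 83. 71. 69. 84.  1.]
 [82. 37. 15. 19. 43. 74.]
 [45.  2.  5.  4.  3. 44.]
 [ 5.  4. -1.  3.  2. 31.]
 [ 6.  4.  5.  7.  1. 38.]
 [85.  6.  2. -1.  5. 78.]
 [-2. -3. 78. 67. 83. -0.]]
```

The glass is 85 mm tall with its edge at y≈36; the near finger comes down at y≥80, so it is clear.

drive_tool:
  steps: [-0.001,0.0025,0.015,0,0,0,0.02,0,0,0,0.013,0,0,0,0.008,0,0,0,0.004,0]

```text
time: 30.55
position: [524.6, 96.6, 71.4]
ee_rot: [-0.0, 0.654, 0.756, -0.0]
contact_force: [0.0, 0.3, 0.3]
width: 94.1
```

drive_tool:
  steps: [0,0,0.003,0,0,0,0,0,0,0,0,0,0,0,0,0,0,0,0,0]

```text
time: 30.97
position: [524.8, 96.8, 69.1]
ee_rot: [0.0, 0.654, 0.756, 0.0]
contact_force: [-1.7, -0.2, 0.3]
width: 94.4
```

Run:
```python
from h import *
go(*PART['cap'],61.5,RY)
```

```text
t 30.97 pos [524.8  96.8  69.1] F [-1.7 -0.2  0.3] w 94.4
tool delta mm [ 0.  -1.2  7.6] spin deg 0.01
delta after spin [ 0.  -1.2  7.6]
```

drive_tool:
  steps: [0,-0.001,0.005,0,0,0,0.0026,0,0,0,0,0,0,0,0,0,0,0,0,0]

```text
time: 31.38
position: [523.6, 96.7, 60.9]
ee_rot: [-0.0, 0.654, 0.756, -0.0]
contact_force: [0.4, 0.2, 0.5]
width: 93.9
```

drive_tool:
  steps: [0,0,0,0,0,0,0,0,0,0,0,0,0,0,0,0,0,0,0,0]
  fingers: 0
  squeeze: 25

```text
time: 31.8
position: [523.6, 96.7, 61.0]
ee_rot: [0.0, 0.654, 0.757, 0.0]
contact_force: [-0.1, -0.2, -0.1]
width: 64.3
```

drive_tool:
  steps: [0,0,0,0,0,0,0,0,0,0,0,0,0,0,0,0,0,0,0,0]

```text
time: 32.22
position: [523.6, 96.7, 61.0]
ee_rot: [-0.0, 0.654, 0.756, 0.0]
contact_force: [-0.5, 0.5, -0.4]
width: 30.6
```

drive_tool:
  steps: [0,0,0,0,0,0,0,0,0,0,0,0,0,0,0,0,0,0,0,0]

```text
time: 32.63
position: [523.5, 96.7, 60.9]
ee_rot: [-0.0, 0.654, 0.756, 0.0]
contact_force: [-0.1, 0.2, 0.7]
width: 27.2
```

Run:
```python
from h import *
go(*PART['cap'],61.5,RY)
```

```text
t 32.63 pos [523.5  96.7  60.9] F [-0.1  0.2  0.7] w 27.2
tool delta mm [-0.   0.1 -0.6] spin deg 0.01
delta after spin [-0.   0.1 -0.6]
```

drive_tool:
  steps: [0,0,-0.002,0,0,0,-0.005,0,0,0,-0.01,0,0,0,-0.015,0,0,0,-0.02,0]

```text
time: 33.05
position: [523.1, 96.6, 113.5]
ee_rot: [-0.0, 0.654, 0.756, -0.001]
contact_force: [0.8, 0.2, -1.1]
width: 27.1
```

drive_tool:
  steps: [0,0,-0.02,0,0,0,-0.02,0,0,0,-0.02,0,0,0,-0.008,0,0,0,0,0]

```text
time: 33.47
position: [524.3, 96.8, 183.3]
ee_rot: [0.001, 0.654, 0.756, 0.001]
contact_force: [0.2, 0.5, -0.9]
width: 27.5
```

Run:
```python
from h import *
p,d=read_camera('scene'); cv2.imwrite('pics/s8.png',cv2.resize(p[60:260,180:460,::-1],(800,571)))
go(*rec(120),57,SY)
```

```text
t 33.52 pos [523.7  96.7 181.5] F [ 0.5  0.7 -1.1] w 27.6
tool delta mm [-213.4  -20.7  124.5] spin deg 11.77
delta after spin [-213.1   23.3  124.5]
```

View pics/s8.png

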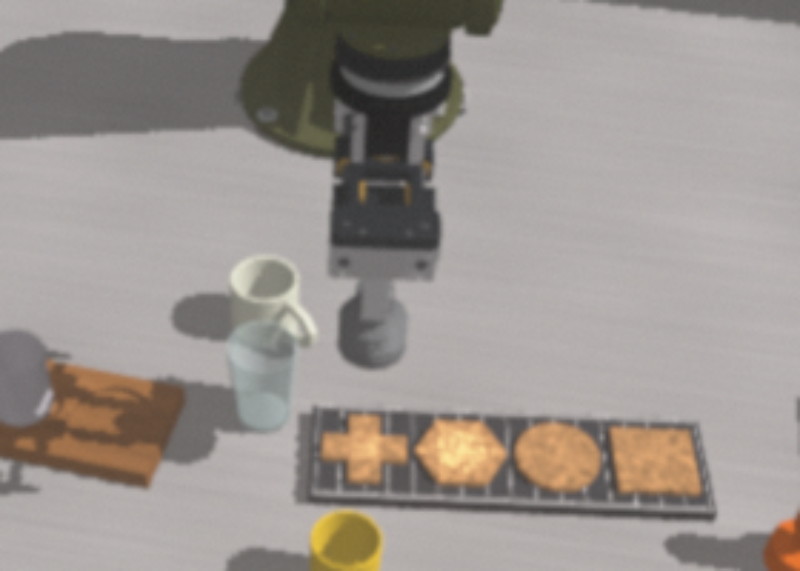

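The cap hangs upright at (372,335) with its bottom about 50 mm above the glass rim. Carrying it across.

drive_tool:
  steps: [0,0,0,5.9,0,0,0,5.9,-0.01,0.0011,0,0,-0.02,0.0022,0,0,-0.03,0.0033,0,0]

```text
time: 33.93
position: [526.0, 36.4, 179.8]
ee_rot: [-0.001, 0.726, 0.688, -0.001]
contact_force: [0.3, -0.8, -0.4]
width: 27.3
```

drive_tool:
  steps: [-0.035,0.0038,0,0,-0.035,0.0038,0,0,-0.035,0.0038,0,0,-0.028,0.003,0,0,-0.016,0.0018,0,0]

```text
time: 34.35
position: [532.8, -116.7, 179.8]
ee_rot: [-0.001, 0.728, 0.686, -0.001]
contact_force: [0.5, -0.1, -1.3]
width: 27.5
```

drive_tool:
  steps: [-0.004,0.0005,0,0,0,0,0,0,0,0,0.01,0,0,0,0.02,0,0,0,0.02,0]

```text
time: 34.77
position: [533.9, -116.1, 129.9]
ee_rot: [0.0, 0.727, 0.686, 0.0]
contact_force: [0.4, 0.6, -0.7]
width: 27.7
```

drive_tool:
  steps: [0,0,0.02,0,0,0,0.02,0,0,0,0.012,0,0,0,0.005,0,0,0,0,0]

```text
time: 35.18
position: [533.4, -116.6, 72.9]
ee_rot: [-0.001, 0.728, 0.686, -0.0]
contact_force: [-0.3, 0.3, -1.3]
width: 27.1
```

Run:
```python
from h import *
p,d=read_camera('scene'); cv2.imwrite('pics/s9.png',cv2.resize(p[120:320,60:340,::-1],(800,571)))
go(*rec(120),57,SY)
```

```text
t 35.23 pos [ 533.9 -116.8   74. ] F [ 0.7 -1.  -1.4] w 27.7
tool delta mm [-0.6  0.4 17. ] spin deg 0.03
delta after spin [-0.6  0.4 17. ]
```

View pics/s9.png

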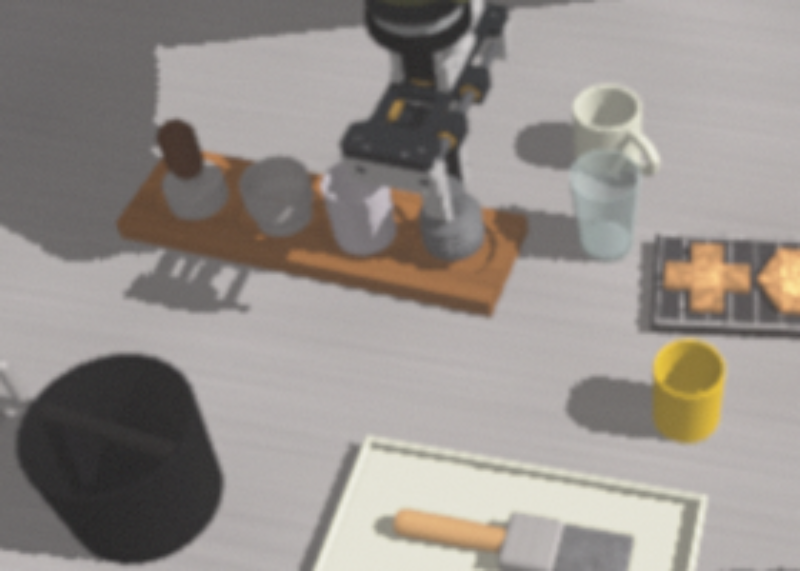

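The cap at (452,225) is over the last recess. Lowering.

drive_tool:
  steps: [0,0,0.006,0,0,0,0.005,0,0,0,0.003,0,0,0,0.001,0,0,0,0,0]

```text
time: 35.65
position: [533.8, -117.3, 58.8]
ee_rot: [-0.0, 0.728, 0.685, -0.0]
contact_force: [0.3, -0.5, 0.3]
width: 27.5
```

drive_tool:
  steps: [0,0,0.0007,0,0,0,0.0007,0,0,0,0.0006,0,0,0,0,0,0,0,0,0]

```text
time: 36.07
position: [533.9, -117.3, 57.0]
ee_rot: [0.0, 0.728, 0.685, 0.0]
contact_force: [0.1, -0.3, -1.1]
width: 27.2
```

drive_tool:
  steps: [0,0,0.0005,0,0,0,0.0005,0,0,0,0,0,0,0,0,0,0,0,0,0]

```text
time: 36.48
position: [534.0, -117.4, 56.9]
ee_rot: [0.0, 0.728, 0.685, 0.0]
contact_force: [-3.8, 0.8, 9.9]
width: 27.3
```

Contact. Release and retreat.

drive_tool:
  steps: [0,0,-0.0005,0,0,0,0,0,0,0,0,0,0,0,0,0,0,0,0,0]

```text
time: 36.9
position: [534.0, -117.4, 56.9]
ee_rot: [0.0, 0.728, 0.685, 0.0]
contact_force: [-1.8, 0.2, 6.7]
width: 27.4
```

drive_tool:
  steps: [0,0,0,0,0,0,0,0,0,0,0,0,0,0,0,0,0,0,0,0]
  fingers: 1

```text
time: 37.32
position: [533.8, -117.3, 56.3]
ee_rot: [-0.0, 0.728, 0.685, -0.0]
contact_force: [0.5, -0.4, -0.3]
width: 57.2
```

drive_tool:
  steps: [0,0,0,0,0,0,0,0,0,0,0,0,0,0,-0.01,0,0,0,-0.02,0]

```text
time: 37.73
position: [532.8, -117.0, 85.4]
ee_rot: [-0.002, 0.728, 0.685, -0.001]
contact_force: [-1.0, 0.1, -0.7]
width: 90.6
```

drive_tool:
  steps: [0,0,-0.03,0,0,0,-0.03,0,0,0,-0.03,0,0,0,-0.02,0,0.02,0,0,0]

```text
time: 38.15
position: [536.4, -99.5, 201.9]
ee_rot: [0.003, 0.729, 0.684, 0.002]
contact_force: [1.1, -0.5, -0.0]
width: 93.9
```

drive_tool:
  steps: [0.04,0,0,0,0.04,0,0,0,0.04,0,0,0,0.04,0,0,0,0.04,0,0,0]

```text
time: 38.57
position: [546.9, 104.1, 197.5]
ee_rot: [0.0, 0.728, 0.685, 0.0]
contact_force: [0.2, 0.4, 0.2]
width: 93.6
```

drive_tool:
  steps: [0.04,0,0,0,0.04,0,0,0,0.03,0,0,0,0.02,0,0,0,0,0,0,0]

```text
time: 38.98
position: [554.6, 235.4, 196.9]
ee_rot: [-0.0, 0.727, 0.687, 0.0]
contact_force: [-0.1, 0.6, -0.2]
width: 94.2
```

Run:
```python
from h import *
D={}
for n,c in(('scene',(120,320,60,340)),('top',(180,280,290,480))):
    p,d=read_camera(n); D[n]=d; a=p[c[0]:c[1],c[2]:c[3],::-1]; cv2.imwrite(f'pics/{n}F.png',cv2.resize(a,(760,int(760*a.shape[0]/a.shape[1])),interpolation=cv2.INTER_CUBIC))
X=np.vstack([cloud(n,D[n]).reshape(-1,3) for n in D])
for k,y,h in(('tamper',-120,86),('funnel',-40,46),('cup',40,64),('cap',120,62)):
    r=X[np.hypot(*(X[:,:2]-rec(y)).T)<36]; print(k,'top z',np.percentile(r[r[:,2]<150][:,2],99).round(1),'expect',14+h, 'mean xy of top band - recess',(r[r[:,2]>14+h-12][:,:2].mean(0)-rec(y)).round(1))
print(observe()['time'],observe()['width'])
```

```text
tamper top z 100.6 expect 100 mean xy of top band - recess [2.8 5.4]
funnel top z 60.7 expect 60 mean xy of top band - recess [1.6 3.7]
cup top z 78.4 expect 78 mean xy of top band - recess [ 0.8 -1.8]
cap top z 76.7 expect 76 mean xy of top band - recess [1.3 1. ]
39.0833 93.79386799246664
```

View pics/sceneF.png

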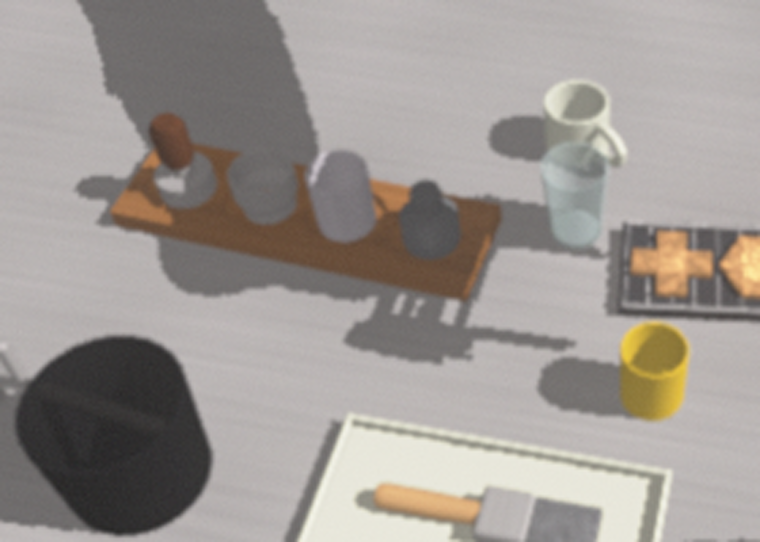

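View pics/topF.png

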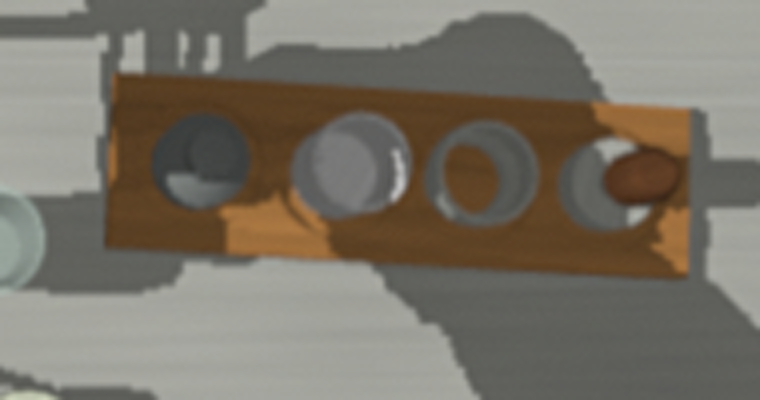

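From left to right the top view shows cap (205,160), cup (350,165), funnel (482,175) and tamper (610,185). All are upright, and their top heights are within 1 mm of the seated values. The gripper is clear, so I'm handing in.

```bash
python3 -c "
from plant import job_done; print(job_done())"
```

```text
the job is handed in; nothing more can be done
None
```

All four parts are on the wooden stand in reverse order, each upright in its own recess. From the robot's right to left they stand tamper, funnel, cup, cap. On the rack, left to right, they had been tamper, funnel, cup, cap. Nothing was tipped over, and the job took about 39 s of the 112 s allowed.

The last pictures put the part tops at 100.6, 60.7, 78.4 and 76.7 mm for tamper, funnel, cup and cap. The seated values are 100, 60, 78 and 76 mm. The gripper was open and well away from the stand at hand-in.

The rough averages of the part tops lay up to about 6 mm from the recess centres. They cover only the surfaces the cameras could see, so I did not count them as an error. No check failed, and the largest contact reading shown after any move was about 14 N.

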